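Wind the chart recorder's clock

TASK

The clock in the chart recorder's drum is running down: first swing the pen lifter right over to take the pens clear of the chart, wind the brass key clockwise, in as many turns as it takes, until it comes up firm, then swing the lifter back so that the pens rest on the chart again. Do not force the key, or the drum slips round on its spindle and the chart is off its time. Do not touch the pen arms, and leave everything else on the bench where it stands.

Things in the scene. Friction and masses are not known exactly. Their poses are not given: they have to be found in the camera images.
- recorder: chart recorder, hood off: heavy fixed grey base 160 mm deep (x) x 320 mm wide (y), top 30 mm above the bench. Origin under the base's centre, -x is its front. On its right (-y) half the chart drum, 93 mm across, axis 15 mm behind and 85 mm right of the origin, top 132 mm above the bench; on its left end the sensor cage, 145 mm high
- key_grip (a point): middle of the brass winding key's wing on the drum's axis, 178 mm above the bench. The wing is an upright plate 70 mm long (x axis of this point), 9 mm thick (y axis), grip its faces from 167 to 189 mm above the bench; below it a 10 mm shank, then from 142 mm down a steel ratchet wheel 51 mm across on the drum top
- key (a joint): key angle against the drum, rad, grows as wound, CLOCKWISE from above; begins 3.2 to 6.0 rad short of full. A ratchet holds it when let go: it springs back to the last of its clicks (0.314 rad apart), and will not turn backwards. Winding takes 0.2 to 0.45 N m; fully wound it comes up firm against a hard stop at an angle not marked: feel for it, stop at 0.55 to 0.8 N m
- drum (a joint): turn of the chart drum on its spindle, rad, clockwise from above; 0 at the start. Friction holds it up to 1 N m on the key either way; beyond that the drum slips round with the key and the chart is off its time
- lifter (a joint): swing of the pen lifter lever, rad: 0 pens on the chart, 0.8 pens fully clear (both ends are stops). Grows CLOCKWISE from above: the handle goes from right to left as seen from the recorder's front. Stays where it is put; about 1.5 N at the handle moves it
- lifter_handle (a point): grip point on the axis of the upright round black handle (17 mm across, 34 to 82 mm above the bench) at the outer end of the pen lifter lever, which sticks out of the recorder's front; 66 mm above the bench. The lever bar under it is 7 mm thick, its top 42 mm above the bench
- lifter_pivot (a point): point on the lever's upright pivot axis, at the same height as the handle's grip point, 95 mm from it
- pens: two slender fragile pen arms, 180 mm long, 71 and 106 mm above the bench, along the recorder's front from the sensor end to the drum. The lifter carries them away from the drum to the front by up to 23 mm. Origin on their upright pivot at the base's top
- pen_tips (a point): point midway between the two pen tips, at the drum's front when the pens write
- ink: small round glass ink jar with a blue cap, 42 mm across, 58 mm tall, standing close by the recorder's front left corner; origin under its centre. Leave it standing where it is
- amber_jar: amber glass jar with a white cap, 72 mm across, 105 mm tall, left of the recorder; origin under its centre
- white_jar: white jar with a green cap, 62 mm across, 85 mm tall, far right; origin under its centre
- mortar: white porcelain bowl, 110 mm across, 62 mm tall, near left; origin under its centre
- spatula: spatula with a steel blade and a wooden handle, lying flat on the bench, near right; origin under its middle
- tamper: capsule tamper: aluminium plate 110 x 80 mm with pins below and a black round knob on top (62 mm tall), right of the recorder; origin under its centre
- capsule_tray: shallow white tray 130 x 100 x 26 mm holding green capsules, far left; origin under its centre

How it is judged:
By the outcome, as a careful person would: the job done as asked, in the order asked, and still so for the second after the job is handed in, with the robot touching nothing.
It also fails if it takes over 72 s, if anything falls off the work surface, if the arm or the gripper's body presses on something with over 40 N, if the wrist force passes 120 N, or if a joint passes its speed limit or range.

ROBOT

A 6-joint arm with a two-finger parallel gripper is mounted at the origin on the work surface. World frame = base frame: x ahead of the robot, y to its left, z up, the work surface at z = 0. Lengths are in mm, angles in rad, forces in N, time in s.
With the tool pointing down it reaches from about 350 to 775 mm from the base axis. Payload 7.3 kg.
Tool frame: the origin (TCP) lies at the very end of the fingers, on their centre line; the grasp point (between the pads) lies 19 mm behind it; z points along the fingers, y is the line along which they close (so a half turn about z gives the same grasp; the last joint's range is limited). The gripper opens to 92 mm and grips with 3 to 60 N. Pads are 19 mm wide; open, the fingers measure 130 mm over their backs; the gripper's body (75 mm by 190 mm) begins 47 mm behind the grasp point.
Start: joints at [-0.146, 0.342, 1.524, -0, 1.275, -0.146], TCP at [525.021, 0.019, 201.941] pointing down, gripper open.
Joint ranges: [-2.53, 2.53], [-0.77, 2.02], [0.04, 2.7], [-1, 4.14], [0.28, 2.66], [-3.11, 3.11]. Speed limits (rad/s): [2.57, 2.57, 3.14, 3.14, 3.14, 3.14].

INTERFACE

Orientations are given as a unit quaternion [w, x, y, z].
In Python, from station import status, cams, job gives the robot as it stands.
- The arm moves only by the shell command python3 -m crank 'ROWS' [FORCE]. ROWS is JSON, a list of rows, each an object with "travel": the shift along the world's x, y, z in mm, a list of three; "dr": the turn, a rotation vector about the world's x, y, z in degrees, a list of three; "grip": the finger opening in mm, from 0 to 91.8. In form: [{"travel": [x, y, z], "dr": [rx, ry, rz], "grip": grip}, ...]. A call has 1 to 20 rows; each row shifts and turns the commanded pose from where the row before left it; what a row does not reach is not made up. A row lasts 1/12 s, in which the tool goes at most 41.7 mm and 7.16 degrees, less where a joint would pass 70% of its speed; a pose out of reach is approached as far as the arm can. A call with a gripper value outside its range is refused whole. The fingers move at their own pace and stop on an object; FORCE is the grip in N (left out, the last holds). Time passes only in rows, so rows that do not move let the fingers close. It gives the time, the measured TCP pose, the force, the opening and the grip force at its end, in the units of the state.
- status.get_state(): the state, without advancing time (a new reading comes with each control period).
- cams.camera(name): name is "scene" or "side" or "wrist"; returns a dict with "image" (480x640x3 uint8, red, green, blue), "intrinsics" (3x3 intrinsics, pixels), "distortion" ([k1, k2, p1, p2, k3] as OpenCV has them; the pictures are not rectified), "world_to_cam" (4x4, takes a point from world to camera coordinates). Camera axes: x right, y up, looking along -z (the intrinsics and any distortion apply to the point x, -y, -z); pixel columns grow to the right and rows downward; lengths in mm; the calibration is good to about 2 mm. A picture is of the moment at which its call begins. There is no depth.
- job.hand_in(): hands the job in; it is judged then, once.
The state is a dict: "clock": time; "qpos": joint angles; "qvel": joint speeds; "tau": joint torques, N m; "eef_pos": TCP position; "orientation": TCP orientation; "force": force on the tool from outside, world axes, zero at the start; "torque": the same for the moment, N m; "finger_gap": finger opening in mm; "gripper_force": force on a finger pad.
Only numpy, scipy, OpenCV 4.12 (cv2) and the standard library are available. Lean on these libraries where they do the work, as an engineer would, in place of code of your own. Each camera call takes 0.05 s, during which the arm holds its last target. There are 200 camera calls.

## Working session

There is one attempt and no reset: what is moved stays moved. The work goes in short steps, Python scripts to look and compute and a shell command to move; the robot and the scene stay as the last step left them, time stands still between calls to the robot, and variables do not carry over. Pictures are saved under pics/ and viewed, at most 14 in all, crops included, and the job is handed in when it is done.

```bash
mkdir -p pics; ls; cat > h.py <<'E'
import numpy as np, cv2
from station import status, cams, job
def snap(name,fn):
    c=cams.camera(name); cv2.imwrite('pics/'+fn,cv2.cvtColor(c['image'],cv2.COLOR_RGB2BGR))
    np.savez('pics/'+fn+'.npz',K=c['intrinsics'],d=c['distortion'],T=c['world_to_cam'])
def ld(fn):
    z=np.load('pics/'+fn+'.npz'); return z['K'],z['d'],z['T']
F=np.diag([1.,-1,-1])
def ray(fn,uv):
    K,d,T=ld(fn); p=cv2.undistortPoints(np.array([[uv]],float),K,d)[0,0]
    R=T[:3,:3]; return -R.T@T[:3,3], R.T@(F@np.array([p[0],p[1],1]))
def atz(fn,uv,z):
    o,v=ray(fn,uv); return o+v*(z-o[2])/v[2]
def proj(fn,P):
    K,d,T=ld(fn); P=np.atleast_2d(P).astype(float)
    c=(P@T[:3,:3].T+T[:3,3])@F
    return cv2.projectPoints(c,np.zeros(3),np.zeros(3),K,d)[0][:,0]
E
python3 -c "
from h import *
snap('scene','s1.png');snap('side','d1.png');print(status.get_state())"
```

```text
pics
{'clock': 0.1, 'qpos': array([-1.45979333e-01,  3.42646669e-01,  1.52490365e+00, -2.94023150e-05,
        1.27539710e+00, -1.45992353e-01]), 'qvel': array([-0.00073677, -0.00055359, -0.00197636, -0.00130776, -0.0022074 ,
        0.00138208]), 'tau': array([ 1.49919495e-03, -4.32001984e+01, -2.44694173e+01,  7.19219679e-02,
        5.25739230e-02, -9.79429342e-05]), 'eef_pos': array([5.24611153e+02, 8.05305272e-02, 2.01324018e+02]), 'orientation': array([-5.35172391e-04,  7.07098983e-01,  7.07114255e-01, -4.15493926e-04]), 'force': array([-0.52181258,  0.53375024,  0.68596215]), 'torque': array([-0.02292269,  0.01167757, -0.00427664]), 'gripper_force': 0.0, 'finger_gap': 91.77565404923754}
```

View pics/s1.png

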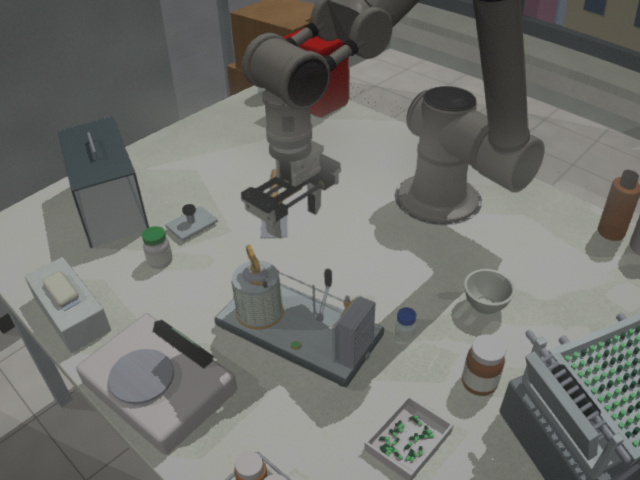

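View pics/d1.png

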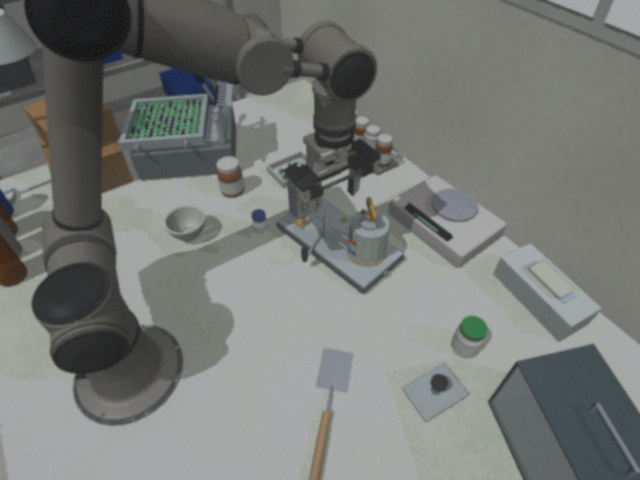

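The scene picture shows the recorder below centre: key about (253,258), handle (327,275), pens between, ink at (406,320). In the side picture the drum is at (368,240) and the handle at (306,250). I'll enlarge both.

```bash
python3 -c "
from h import *
a=cv2.imread('pics/s1.png')[230:390,205:405];b=cv2.imread('pics/d1.png')[180:300,265:415]
a=cv2.resize(a,None,fx=3.9,fy=3.7,interpolation=3);a=cv2.resize(a,(400*1,320));
a=cv2.resize(cv2.imread('pics/s1.png')[235:385,210:410],(800,600),interpolation=2)
b=cv2.resize(cv2.imread('pics/d1.png')[185:298,265:415],(800,600),interpolation=2)
cv2.imwrite('pics/s1c.png',a);cv2.imwrite('pics/d1c.png',b)"
```

```text
(no output)
```

View pics/s1c.png

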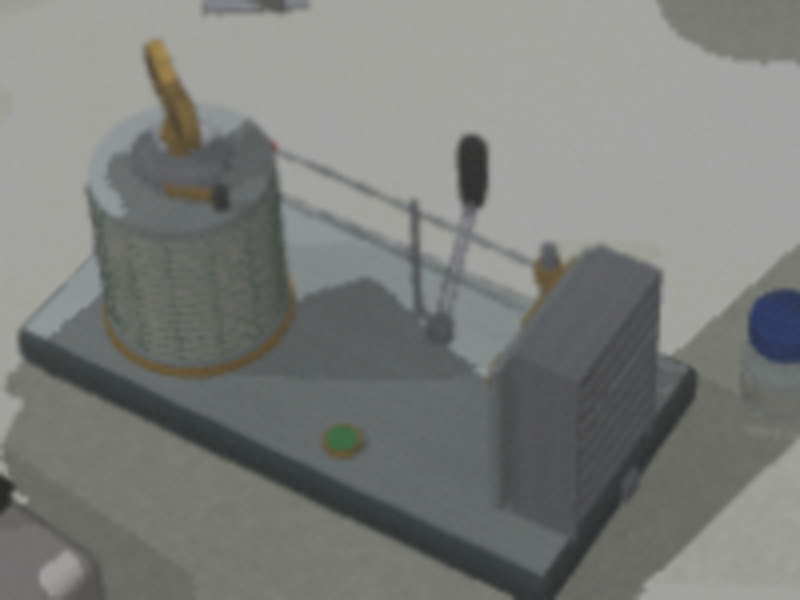

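View pics/d1c.png

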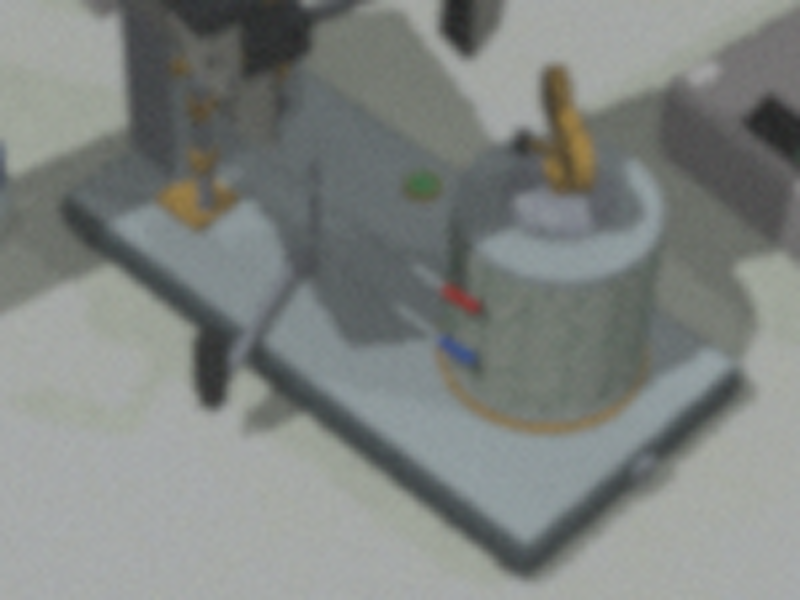

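```bash
cat >> h.py <<'E'
S=lambda u,v:(210+u/4,235+v/4)
D=lambda u,v:(265+u/5.333,185+v/5.31)
E
python3 -c "
from h import *
np.set_printoptions(precision=1,suppress=True)
for n,uv in dict(backright=(22,328),backleft=(545,572),frontleft=(693,372)).items(): print('s',n,atz('s1.png',S(*uv),30))
for n,uv in dict(frontleft=(65,203),frontright=(525,553),backright=(743,373)).items(): print('d',n,atz('d1.png',D(*uv),30))
print('handle top',atz('s1.png',S(472,140),82),atz('d1.png',D(212,332),82))
print('handle bot',atz('s1.png',S(473,203),40),atz('d1.png',D(212,403),36))
print('pivot z50',atz('s1.png',S(438,325),45),atz('d1.png',D(303,268),45))
print('wing mid',atz('s1.png',S(173,90),178),atz('d1.png',D(568,128),178))
print('wing ends top',atz('s1.png',S(155,42),189),atz('s1.png',S(190,95),189),atz('d1.png',D(555,68),189),atz('d1.png',D(580,128),189))
"
```

```text
s backright [686.4 -84.1  30. ]
s backleft [621.  219.2  30. ]
s frontleft [477.5 192.7  30. ]
d frontleft [473.6 185.   30. ]
d frontright [ 537.  -117.5   30. ]
d backright [686.5 -90.6  30. ]
handle top [465.8  31.6  82. ] [467.4  30.6  82. ]
handle bot [469.2  34.7  40. ] [464.1  28.   36. ]
pivot z50 [549.5  84.2  45. ] [542.1  69.5  45. ]
wing mid [610.3 -29.7 178. ] [615.7 -27.  178. ]
wing ends top [600.2 -52.3 189. ] [614.8 -11.1 189. ] [626.4  -2.5 189. ] [612.1 -38.4 189. ]
```

```bash
python3 -m crank '[{"travel":[-5.2,2.8,0],"dr":[0,0,-7.1],"grip":91},{"travel":[-5.2,2.8,0],"dr":[0,0,-7.1],"grip":91},{"travel":[-5.2,2.8,0],"dr":[0,0,-7.1],"grip":91},{"travel":[-5.2,2.8,0],"dr":[0,0,-7.1],"grip":80},{"travel":[-5.2,2.8,0],"dr":[0,0,-7.1],"grip":70},{"travel":[-5.2,2.8,0],"dr":[0,0,-7.1],"grip":60},{"travel":[-5.2,2.8,0],"dr":[0,0,-7.1],"grip":50},{"travel":[-5.2,2.8,0],"dr":[0,0,-7.1],"grip":50},{"travel":[-5.2,2.8,0],"dr":[0,0,-7.1],"grip":50},{"travel":[-5.2,2.8,0],"dr":[0,0,-7.1],"grip":50},{"travel":[-5.2,2.8,0],"dr":[0,0,-7.1],"grip":50},{"travel":[0,0,0],"dr":[0,0,0],"grip":50}]' 10
python3 -c "
from h import *
print(status.get_state()['qpos'])
print('ink',atz('s1.png',S(785,305),58))
snap('wrist','w1.png')"
```

```text
clock: 1.1
eef_pos: [466.8, 31.2, 201.7]
orientation: [-0.0, 0.995, 0.102, -0.001]
force: [0.8, 0.3, 0.5]
finger_gap: 50.0
gripper_force: 0.0
[-9.72279642e-02  2.38408722e-01  1.67174458e+00  2.96882258e-05
  1.23266353e+00  1.26998011e+00]
ink [432.01031088 213.86577866  58.        ]
```

View pics/w1.png

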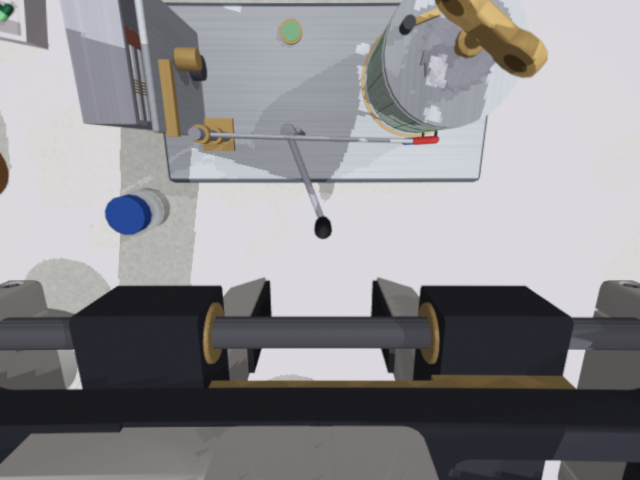

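The wrist picture shows the handle top at (323,227), pivot (291,130), pen tips (425,140), ink cap (128,214), key wing running from about (455,0) to (525,55).

```bash
python3 -c "
from h import *
np.set_printoptions(precision=1,suppress=True)
f='w1.png'
print('handle',atz(f,(323,222),82),'pivot',atz(f,(291,130),50),'corners',atz(f,(172,179),30),atz(f,(478,180),30))
print('wing',atz(f,(453,3),189),atz(f,(525,50),189),atz(f,(490,28),189));print('tip',atz(f,(425,140),106),'ink',atz(f,(128,214),58))
print(proj(f,[[467,31,82],[612.6,-29.3,189]]))
"
```

```text
handle [474.6  29.8  82. ] pivot [546.9  74.8  50. ] corners [476.3 186.3  30. ] [ 537.8 -118.1   30. ]
wing [617.1  -5.  189. ] [604.5 -46.8 189. ] [610.4 -26.3 189. ]
tip [559.  -33.2 106. ] ink [439.4 213.3  58. ]
[[320.  229.8]
 [497.4  24.3]]
```

```bash
python3 -m crank '[{"travel":[0.3,0,-20],"dr":[0,0,0],"grip":50},{"travel":[0.3,0,-20],"dr":[0,0,0],"grip":50},{"travel":[0.3,0,-20],"dr":[0,0,0],"grip":50},{"travel":[0.3,0,-20],"dr":[0,0,0],"grip":50},{"travel":[0.3,0,-20],"dr":[0,0,0],"grip":50},{"travel":[0.3,0,-20],"dr":[0,0,0],"grip":50},{"travel":[0.2,0,-20],"dr":[0,0,0],"grip":50},{"travel":[0,0,-10],"dr":[0,0,0],"grip":50},{"travel":[0,0,0],"dr":[0,0,0],"grip":17},{"travel":[0,0,0],"dr":[0,0,0],"grip":10},{"travel":[0,0,0],"dr":[0,0,0],"grip":10},{"travel":[0,0,0],"dr":[0,0,0],"grip":10},{"travel":[0,0,0],"dr":[0,0,0],"grip":10},{"travel":[0,0,0],"dr":[0,0,0],"grip":10}]' 8
python3 -c "
from h import *
snap('wrist','w2.png');snap('side','d2.png')
a=cv2.imread('pics/d2.png')[150:300,220:420];b=cv2.imread('pics/w2.png')
cv2.imwrite('pics/c2.png',np.hstack([cv2.resize(a,(400,300)),cv2.resize(b,(400,300))]))"
```

```text
clock: 2.32
eef_pos: [470.3, 30.7, 52.6]
orientation: [0.0, 0.995, 0.104, 0.001]
force: [0.2, -0.7, 1.7]
finger_gap: 16.1
gripper_force: 8.0
```

View pics/c2.png

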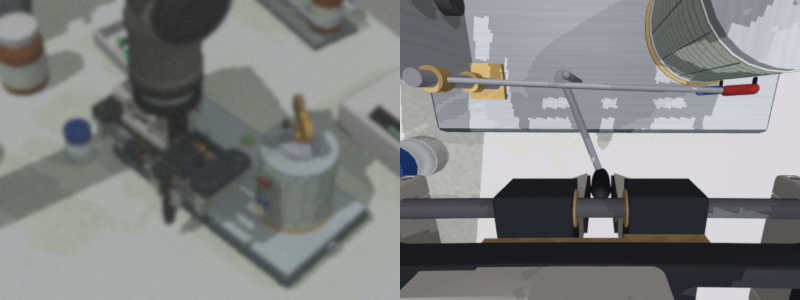

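```bash
python3 -m crank '[{"travel":[-2.4,4.0,0],"dr":[0,0,0],"grip":10},{"travel":[-2.2,4.2,0],"dr":[0,0,0],"grip":10},{"travel":[-2.0,4.4,0],"dr":[0,0,0],"grip":10},{"travel":[-1.8,4.4,0],"dr":[0,0,0],"grip":10},{"travel":[-1.5,4.5,0],"dr":[0,0,0],"grip":10},{"travel":[-1.3,4.5,0],"dr":[0,0,0],"grip":10},{"travel":[-1.1,4.6,0],"dr":[0,0,0],"grip":10},{"travel":[-0.9,4.7,0],"dr":[0,0,0],"grip":10},{"travel":[-0.6,4.7,0],"dr":[0,0,0],"grip":10},{"travel":[-0.4,4.7,0],"dr":[0,0,0],"grip":10},{"travel":[-0.1,4.8,0],"dr":[0,0,0],"grip":10},{"travel":[0,4.8,0],"dr":[0,0,0],"grip":10},{"travel":[0.3,4.7,0],"dr":[0,0,0],"grip":10},{"travel":[0.5,4.7,0],"dr":[0,0,0],"grip":10},{"travel":[0.8,4.7,0],"dr":[0,0,0],"grip":10},{"travel":[0,0,0],"dr":[0,0,0],"grip":10}]' 
python3 -c "
from h import *
snap('wrist','w3.png')"
```

```text
clock: 3.75
eef_pos: [456.7, 99.6, 51.7]
orientation: [0.0, 0.995, 0.104, -0.001]
force: [-1.1, -3.2, 0.6]
finger_gap: 16.3
gripper_force: 8.0
```

Lever moving with low force; push on gently to the stop.

```bash
python3 -m crank '[{"travel":[0.5,2.5,0],"dr":[0,0,0],"grip":10},{"travel":[0.5,2.5,0],"dr":[0,0,0],"grip":10},{"travel":[0,0,0],"dr":[0,0,0],"grip":10}]'; python3 -m crank '[{"travel":[0.5,2.5,0],"dr":[0,0,0],"grip":10},{"travel":[0,0,0],"dr":[0,0,0],"grip":10}]'
```

```text
clock: 4.05
eef_pos: [456.3, 102.0, 51.5]
orientation: [0.002, 0.995, 0.105, -0.002]
force: [-5.7, -17.9, 3.6]
finger_gap: 20.3
gripper_force: 8.0
clock: 4.22
eef_pos: [456.2, 104.2, 51.4]
orientation: [0.002, 0.995, 0.104, -0.003]
force: [-7.1, -18.1, 3.0]
finger_gap: 24.6
gripper_force: 8.0
```

View pics/w3.png

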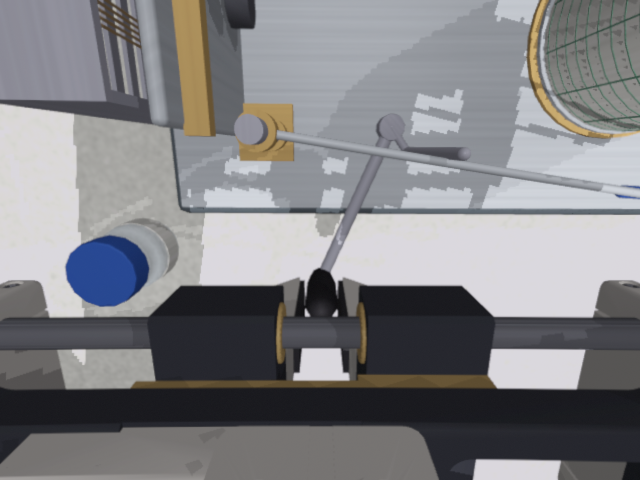

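At the stop (18 N, fingers yielding), pens swung clear. Release, rise, and go above the key turning to the far end of the wrist's range, so that one grip may do the whole wind.

```bash
python3 -m crank '[{"travel":[0,-2,0],"dr":[0,0,0],"grip":45},{"travel":[0,-1,0],"dr":[0,0,0],"grip":45},{"travel":[0,0,0],"dr":[0,0,0],"grip":45},{"travel":[0,0,0],"dr":[0,0,0],"grip":45},{"travel":[0,0,10],"dr":[0,0,0],"grip":45},{"travel":[0,0,25],"dr":[0,0,0],"grip":45},{"travel":[0,0,25],"dr":[0,0,0],"grip":45},{"travel":[0,0,25],"dr":[0,0,0],"grip":45},{"travel":[0,0,25],"dr":[0,0,0],"grip":45},{"travel":[0,0,25],"dr":[0,0,0],"grip":45},{"travel":[0,0,25],"dr":[0,0,7],"grip":45},{"travel":[0,0,20],"dr":[0,0,7],"grip":45},{"travel":[0,0,0],"dr":[0,0,7],"grip":45},{"travel":[0,0,0],"dr":[0,0,7],"grip":45},{"travel":[0,0,0],"dr":[0,0,7],"grip":45},{"travel":[0,0,0],"dr":[0,0,7],"grip":45},{"travel":[0,0,0],"dr":[0,0,7],"grip":45},{"travel":[0,0,0],"dr":[0,0,7],"grip":45},{"travel":[0,0,0],"dr":[0,0,7],"grip":45},{"travel":[0,0,0],"dr":[0,0,7],"grip":45}]' 36
python3 -m crank '[{"travel":[8,-7,0],"dr":[0,0,7],"grip":45},{"travel":[8,-7,0],"dr":[0,0,7],"grip":45},{"travel":[8,-7,0],"dr":[0,0,7],"grip":45},{"travel":[8,-7,0],"dr":[0,0,7],"grip":45},{"travel":[8,-7,0],"dr":[0,0,7],"grip":45},{"travel":[8,-7,0],"dr":[0,0,7],"grip":45},{"travel":[8,-7,0],"dr":[0,0,7],"grip":45},{"travel":[8,-7,0],"dr":[0,0,7],"grip":45},{"travel":[8,-7,0],"dr":[0,0,7],"grip":45},{"travel":[8,-7,0],"dr":[0,0,7],"grip":45},{"travel":[8,-7,0],"dr":[0,0,7],"grip":45},{"travel":[8,-7,0],"dr":[0,0,7],"grip":45},{"travel":[8,-7,0],"dr":[0,0,7],"grip":45},{"travel":[8,-7,0],"dr":[0,0,7],"grip":45},{"travel":[8,-7,0],"dr":[0,0,7],"grip":45},{"travel":[8,-7,0],"dr":[0,0,7],"grip":45},{"travel":[8,-7,0],"dr":[0,0,7],"grip":45},{"travel":[8,-7,0],"dr":[0,0,7],"grip":45},{"travel":[0,0,0],"dr":[0,0,0],"grip":45}]'
python3 -c "
from h import *
print(status.get_state()['qpos'])
snap('wrist','w4.png')"
```

```text
clock: 5.88
eef_pos: [458.8, 104.2, 232.0]
orientation: [-0.0, 0.753, 0.658, 0.0]
force: [-0.3, -0.6, -0.0]
finger_gap: 44.8
gripper_force: 0.0
clock: 7.47
eef_pos: [603.8, -23.1, 231.5]
orientation: [0.0, -0.243, 0.97, -0.0]
force: [0.3, 0.5, -0.0]
finger_gap: 45.1
gripper_force: 0.0
[-1.64973595e-01  4.71478445e-01  1.24064172e+00  4.60985601e-05
  1.42884315e+00 -2.22654145e+00]
```

View pics/w4.png

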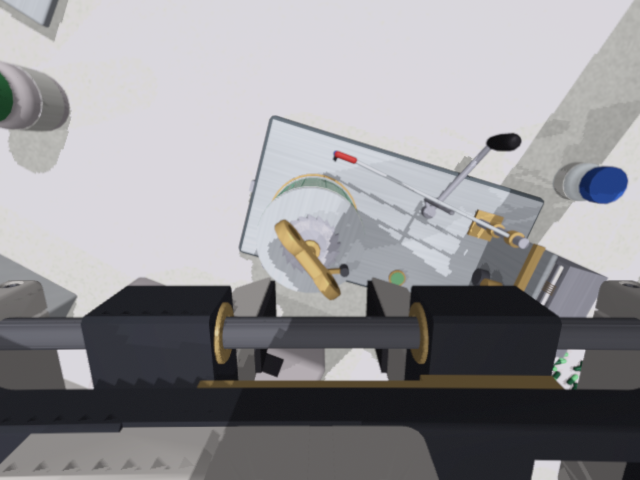

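The picture shows the pens clear of the drum (tips at (345,156)), the lever over, and the key wing from about (281,227) to (334,293), centre (308,257).

```bash
python3 -c "
from h import *
f='w4.png'
a,b=atz(f,(281,228),189),atz(f,(333,292),189);print(a,b,(a+b)/2,np.linalg.norm(a-b),np.degrees(np.arctan2(*(b-a)[[1,0]])))
a=atz(f,(308,259),189);print(a)
x=cv2.imread('pics/w4.png')[200:320,230:390];cv2.imwrite('pics/w4c.png',cv2.resize(x,(800,600),interpolation=2))
from scipy.spatial.transform import Rotation as R
q=status.get_state()['orientation'];y=R.from_quat(np.r_[q[1:],q[0]]).as_matrix()[:,1];print(y,np.degrees(np.arctan2(y[1],y[0])))"
```

```text
[599.43289853 -57.08401308 189.        ] [623.8768331   -3.83371518 189.        ] [611.65486582 -30.45886413 189.        ] 58.592663057019806 65.34305711959212
[610.36705889 -30.88563999 189.        ]
[-4.65472125e-01  8.85062371e-01  5.48792191e-04] 117.74078597848614
```

View pics/w4c.png

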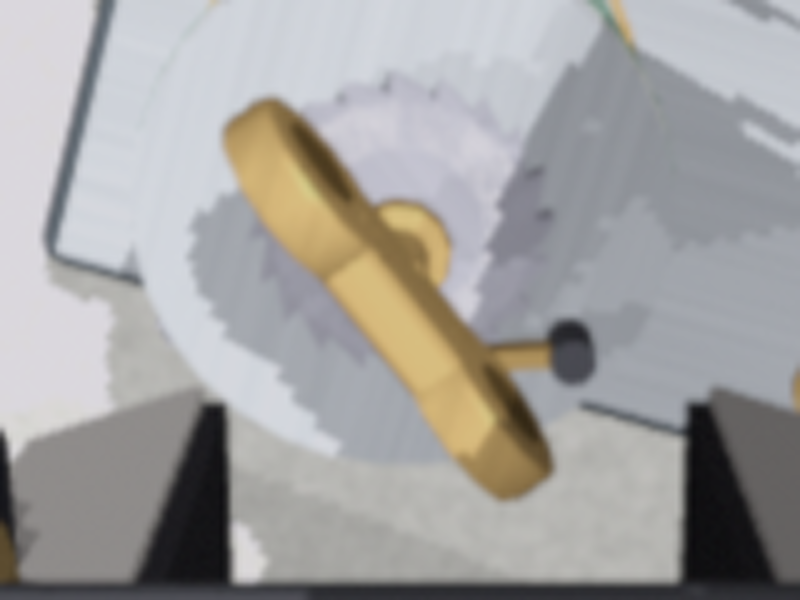

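```bash
python3 -c "
from h import *
f='w4.png'
C=lambda u,v:(230+u/5,200+v/5)
for p,q in [((330,280),(422,405)),((372,247),(482,365))]:
  a,b=atz(f,C(*p),189),atz(f,C(*q),189);print(a,b,np.linalg.norm(a-b),np.degrees(np.arctan2(*(b-a)[[1,0]])))
print(atz(f,C(400,325),189))
for th in (62,65,68,71):
  u=np.array([np.cos(np.radians(th)),np.sin(np.radians(th)),0]);print(th,(proj(f,[np.array([611.5,-29.5,189])+s*u for s in(-32,-15,0,15,32)])-[230,200])*5)"
```

```text
[612.33089053 -39.18941459 189.        ] [622.69550845 -19.38839988 189.        ] 22.34961942244535 62.37069818182403
[605.38501653 -36.26224977 189.        ] [613.44477656 -14.7801429  189.        ] 22.94429443729268 69.43467235655592
[613.60237476 -27.63515735 189.        ]
62 [[260.27238022 118.78160955]
 [332.94040217 219.85366836]
 [395.09720845 306.33677527]
 [455.52674336 390.4438845 ]
 [522.04880511 483.06176275]]
65 [[250.33517622 125.84218785]
 [328.31856858 223.05887577]
 [395.09720845 306.33677527]
 [460.08697212 387.4099116 ]
 [531.70557938 476.78215223]]
68 [[240.82896935 133.39532093]
 [323.88709961 226.49193358]
 [395.09720845 306.33677527]
 [464.4760915  384.15342101]
 [541.01915608 470.03423519]]
71 [[231.78049307 141.41677935]
 [319.65830433 230.14268443]
 [395.09720845 306.33677527]
 [468.68225571 380.68263524]
 [549.96489728 462.83341147]]
```

```bash
python3 -m crank '[{"travel":[1.5,-1,0],"dr":[0,0,6.4],"grip":45},{"travel":[1.5,-1,0],"dr":[0,0,6.4],"grip":45},{"travel":[1.5,-1,0],"dr":[0,0,6.4],"grip":45},{"travel":[1.5,-1,0],"dr":[0,0,6.4],"grip":45},{"travel":[1.5,-1,0],"dr":[0,0,6.4],"grip":45},{"travel":[1,-1,0],"dr":[0,0,6.3],"grip":45},{"travel":[0,0,-10],"dr":[0,0,0],"grip":45},{"travel":[0,0,-20],"dr":[0,0,0],"grip":45},{"travel":[0,0,-20],"dr":[0,0,0],"grip":45},{"travel":[0,0,-15],"dr":[0,0,0],"grip":45},{"travel":[0,0,-7],"dr":[0,0,0],"grip":45},{"travel":[0,0,0],"dr":[0,0,0],"grip":45}]' 5
python3 -m crank '[{"travel":[0,0,0],"dr":[0,0,0],"grip":5},{"travel":[0,0,0],"dr":[0,0,0],"grip":5},{"travel":[0,0,0],"dr":[0,0,0],"grip":5},{"travel":[0,0,0],"dr":[0,0,0],"grip":5},{"travel":[0,0,0],"dr":[0,0,0],"grip":5},{"travel":[0,0,0],"dr":[0,0,0],"grip":5}]' 5
cat > st.py <<'E'
from h import *
np.set_printoptions(precision=3,suppress=True)
s=status.get_state(); print(s['force'],'T',s['torque'],'tau6',s['tau'][5],'q',s['qpos'],'gap',s['finger_gap'])
E
python3 st.py
```

```text
clock: 8.52
eef_pos: [609.7, -27.6, 157.7]
orientation: [-0.001, -0.545, 0.839, 0.002]
force: [0.8, 0.4, 0.5]
finger_gap: 44.6
gripper_force: 0.0
clock: 9.02
eef_pos: [612.3, -28.8, 160.6]
orientation: [0.001, -0.546, 0.838, -0.001]
force: [9.5, -4.2, -3.8]
finger_gap: 10.1
gripper_force: 5.0
[ 9.495 -4.163 -3.754] T [-0.564 -1.521 -0.021] tau6 -0.043440962908789515 q [-0.172  0.534  1.333 -0.     1.271 -2.897] gap 10.093857857638458
```

The sideways force says the key centre lies a little toward (+x,−y); shift that way and close fully.

```bash
python3 -m crank '[{"travel":[0.8,-0.4,0],"dr":[0,0,0],"grip":5},{"travel":[0.8,-0.4,0],"dr":[0,0,0],"grip":5},{"travel":[0,0,0],"dr":[0,0,0],"grip":5},{"travel":[0,0,0],"dr":[0,0,0],"grip":5}]' 5
python3 st.py
```

```text
clock: 9.35
eef_pos: [613.1, -29.1, 160.5]
orientation: [0.0, -0.546, 0.838, -0.0]
force: [2.1, -0.9, 2.8]
finger_gap: 8.7
gripper_force: 5.0
[ 2.078 -0.923  2.8  ] T [ 0.167 -0.233 -0.069] tau6 -0.05098825553432107 q [-0.172  0.537  1.328  0.     1.275 -2.898] gap 8.709887826862367
```

```bash
python3 -m crank '[{"travel":[0.3,-0.1,0],"dr":[0,0,0],"grip":5},{"travel":[0,0,0],"dr":[0,0,0],"grip":5},{"travel":[0,0,0],"dr":[0,0,-3],"grip":5},{"travel":[0,0,0],"dr":[0,0,-4],"grip":5},{"travel":[0,0,0],"dr":[0,0,-4],"grip":5},{"travel":[0,0,0],"dr":[0,0,-4],"grip":5},{"travel":[0,0,0],"dr":[0,0,-4],"grip":5},{"travel":[0,0,0],"dr":[0,0,-4],"grip":5}]' 36
python3 st.py
```

```text
clock: 10.02
eef_pos: [613.0, -28.9, 160.5]
orientation: [0.0, -0.367, 0.93, -0.0]
force: [-0.3, 0.1, 5.2]
finger_gap: 7.9
gripper_force: 36.0
[-0.307  0.123  5.239] T [0.288 0.047 0.347] tau6 -0.8242231607437134 q [-0.172  0.537  1.328  0.     1.277 -2.494] gap 7.9415691196359735
```

```bash
python3 -m crank '[{"travel":[0,0,0],"dr":[0,0,-6],"grip":5},{"travel":[0,0,0],"dr":[0,0,-6],"grip":5},{"travel":[0,0,0],"dr":[0,0,-6],"grip":5},{"travel":[0,0,0],"dr":[0,0,-6],"grip":5},{"travel":[0,0,0],"dr":[0,0,-6],"grip":5},{"travel":[0,0,0],"dr":[0,0,-6],"grip":5},{"travel":[0,0,0],"dr":[0,0,-6],"grip":5},{"travel":[0,0,0],"dr":[0,0,-6],"grip":5},{"travel":[0,0,0],"dr":[0,0,-6],"grip":5},{"travel":[0,0,0],"dr":[0,0,-6],"grip":5},{"travel":[0,0,0],"dr":[0,0,-6],"grip":5},{"travel":[0,0,0],"dr":[0,0,-6],"grip":5},{"travel":[0,0,0],"dr":[0,0,-6],"grip":5},{"travel":[0,0,0],"dr":[0,0,-6],"grip":5},{"travel":[0,0,0],"dr":[0,0,-6],"grip":5},{"travel":[0,0,0],"dr":[0,0,-6],"grip":5},{"travel":[0,0,0],"dr":[0,0,-6],"grip":5},{"travel":[0,0,0],"dr":[0,0,-6],"grip":5},{"travel":[0,0,0],"dr":[0,0,-6],"grip":5},{"travel":[0,0,0],"dr":[0,0,-3],"grip":5}]'
python3 st.py
```

```text
clock: 11.68
eef_pos: [613.3, -27.9, 160.5]
orientation: [-0.0, 0.602, 0.798, 0.001]
force: [1.2, 4.5, 5.4]
finger_gap: 8.0
gripper_force: 36.0
[1.224 4.533 5.437] T [ 0.715 -0.22   0.394] tau6 0.24887457489967346 q [-0.171  0.537  1.328  0.002  1.276 -0.45 ] gap 8.03958021145709
```

```bash
cat > chk.py <<'E'
import sys
from station import status
s=status.get_state(); print('%.3f q6 %.3f gap %.2f t %.2f'%(s['torque'][2],s['qpos'][5],s['finger_gap'],s['clock'])); sys.exit(s['torque'][2]>0.52)
E
k(){ python3 chk.py; }
python3 -m crank '[{"travel":[0,-0.5,0],"dr":[0,0,-1.5],"grip":5},{"travel":[0,0,0],"dr":[0,0,-1.5],"grip":5}]' 34 >/dev/null && k &&
python3 -m crank '[{"travel":[0,-0.5,0],"dr":[0,0,-1.5],"grip":5},{"travel":[0,0,0],"dr":[0,0,-1.5],"grip":5}]' >/dev/null && k &&
python3 -m crank '[{"travel":[0,0,0],"dr":[0,0,-1.5],"grip":5},{"travel":[0,0,0],"dr":[0,0,-1.5],"grip":5}]' >/dev/null && k &&
python3 -m crank '[{"travel":[0,0,0],"dr":[0,0,-1.5],"grip":5},{"travel":[0,0,0],"dr":[0,0,-1.5],"grip":5}]' >/dev/null && k &&
python3 -m crank '[{"travel":[0,0,0],"dr":[0,0,-1.5],"grip":5},{"travel":[0,0,0],"dr":[0,0,-1.5],"grip":5}]' >/dev/null && k &&
python3 -m crank '[{"travel":[0,0,0],"dr":[0,0,-1.5],"grip":5},{"travel":[0,0,0],"dr":[0,0,-1.5],"grip":5}]' >/dev/null && k &&
python3 -m crank '[{"travel":[0,0,0],"dr":[0,0,-1.5],"grip":5},{"travel":[0,0,0],"dr":[0,0,-1.5],"grip":5}]' >/dev/null && k &&
python3 -m crank '[{"travel":[0,0,0],"dr":[0,0,-1.5],"grip":5},{"travel":[0,0,0],"dr":[0,0,-1.5],"grip":5}]' >/dev/null && k
python3 st.py
```

```text
0.386 q6 -0.403 gap 7.94 t 11.85
[1.77  4.916 5.551] T [ 0.946 -0.221  0.386] tau6 0.038264994509518147 q [-0.172  0.537  1.328  0.003  1.276 -0.403] gap 7.939476932641393False
```

```bash
sed -i "s/sys.exit(\(.*\))$/sys.exit(int(\1))/" chk.py
k(){ python3 chk.py; }
python3 -m crank '[{"travel":[0.2,0.6,0],"dr":[0,0,-1.5],"grip":5},{"travel":[0,0.4,0],"dr":[0,0,-1.5],"grip":5}]' >/dev/null && k &&
python3 -m crank '[{"travel":[0,0.4,0],"dr":[0,0,-1.5],"grip":5},{"travel":[0,0,0],"dr":[0,0,-1.5],"grip":5}]' >/dev/null && k &&
python3 -m crank '[{"travel":[0,0,0],"dr":[0,0,-1.5],"grip":5},{"travel":[0,0,0],"dr":[0,0,-1.5],"grip":5}]' >/dev/null && k &&
python3 -m crank '[{"travel":[0,0,0],"dr":[0,0,-1.5],"grip":5},{"travel":[0,0,0],"dr":[0,0,-1.5],"grip":5}]' >/dev/null && k &&
python3 -m crank '[{"travel":[0,0,0],"dr":[0,0,-1.5],"grip":5},{"travel":[0,0,0],"dr":[0,0,-1.5],"grip":5}]' >/dev/null && k &&
python3 -m crank '[{"travel":[0,0,0],"dr":[0,0,-1.5],"grip":5},{"travel":[0,0,0],"dr":[0,0,-1.5],"grip":5}]' >/dev/null && k &&
python3 -m crank '[{"travel":[0,0,0],"dr":[0,0,-1.5],"grip":5},{"travel":[0,0,0],"dr":[0,0,-1.5],"grip":5}]' >/dev/null && k &&
python3 -m crank '[{"travel":[0,0,0],"dr":[0,0,-1.5],"grip":5},{"travel":[0,0,0],"dr":[0,0,-1.5],"grip":5}]' >/dev/null && k &&
python3 -m crank '[{"travel":[0,0,0],"dr":[0,0,-1.5],"grip":5},{"travel":[0,0,0],"dr":[0,0,-1.5],"grip":5}]' >/dev/null && k &&
python3 -m crank '[{"travel":[0,0,0],"dr":[0,0,-1.5],"grip":5},{"travel":[0,0,0],"dr":[0,0,-1.5],"grip":5}]' >/dev/null && k &&
python3 -m crank '[{"travel":[0,0,0],"dr":[0,0,-1.5],"grip":5},{"travel":[0,0,0],"dr":[0,0,-1.5],"grip":5}]' >/dev/null && k &&
python3 -m crank '[{"travel":[0,0,0],"dr":[0,0,-1.5],"grip":5},{"travel":[0,0,0],"dr":[0,0,-1.5],"grip":5}]' >/dev/null && k
python3 st.py
```

```text
0.342 q6 -0.349 gap 8.29 t 12.02
0.282 q6 -0.296 gap 7.87 t 12.18
0.344 q6 -0.244 gap 7.56 t 12.35
0.341 q6 -0.191 gap 8.06 t 12.52
0.303 q6 -0.139 gap 8.23 t 12.68
0.444 q6 -0.087 gap 8.10 t 12.85
0.296 q6 -0.034 gap 7.90 t 13.02
0.330 q6 0.018 gap 7.98 t 13.18
0.397 q6 0.071 gap 7.97 t 13.35
0.430 q6 0.123 gap 7.97 t 13.52
0.368 q6 0.175 gap 8.17 t 13.68
0.457 q6 0.228 gap 8.15 t 13.85
[0.92  2.05  5.185] T [ 0.225 -0.275  0.457] tau6 -0.004121669480809942 q [-0.17   0.537  1.327  0.001  1.276  0.228] gap 8.151349395544425
```

```bash
k(){ python3 chk.py; }
python3 -m crank '[{"travel":[0,0.4,0],"dr":[0,0,-1.5],"grip":5},{"travel":[0,0,0],"dr":[0,0,-1.5],"grip":5}]' >/dev/null && k &&
python3 -m crank '[{"travel":[0,0,0],"dr":[0,0,-1.5],"grip":5},{"travel":[0,0,0],"dr":[0,0,-1.5],"grip":5}]' >/dev/null && k &&
python3 -m crank '[{"travel":[0,0,0],"dr":[0,0,-1.5],"grip":5},{"travel":[0,0,0],"dr":[0,0,-1.5],"grip":5}]' >/dev/null && k &&
python3 -m crank '[{"travel":[0,0,0],"dr":[0,0,-1.5],"grip":5},{"travel":[0,0,0],"dr":[0,0,-1.5],"grip":5}]' >/dev/null && k &&
python3 -m crank '[{"travel":[0,0,0],"dr":[0,0,-1.5],"grip":5},{"travel":[0,0,0],"dr":[0,0,-1.5],"grip":5}]' >/dev/null && k &&
python3 -m crank '[{"travel":[0,0,0],"dr":[0,0,-1.5],"grip":5},{"travel":[0,0,0],"dr":[0,0,-1.5],"grip":5}]' >/dev/null && k &&
python3 -m crank '[{"travel":[0,0,0],"dr":[0,0,-1.5],"grip":5},{"travel":[0,0,0],"dr":[0,0,-1.5],"grip":5}]' >/dev/null && k &&
python3 -m crank '[{"travel":[0,0,0],"dr":[0,0,-1.5],"grip":5},{"travel":[0,0,0],"dr":[0,0,-1.5],"grip":5}]' >/dev/null && k &&
python3 -m crank '[{"travel":[0,0,0],"dr":[0,0,-1.5],"grip":5},{"travel":[0,0,0],"dr":[0,0,-1.5],"grip":5}]' >/dev/null && k &&
python3 -m crank '[{"travel":[0,0,0],"dr":[0,0,-1.5],"grip":5},{"travel":[0,0,0],"dr":[0,0,-1.5],"grip":5}]' >/dev/null && k &&
python3 -m crank '[{"travel":[0,0,0],"dr":[0,0,-1.5],"grip":5},{"travel":[0,0,0],"dr":[0,0,-1.5],"grip":5}]' >/dev/null && k &&
python3 -m crank '[{"travel":[0,0,0],"dr":[0,0,-1.5],"grip":5},{"travel":[0,0,0],"dr":[0,0,-1.5],"grip":5}]' >/dev/null && k &&
python3 -m crank '[{"travel":[0,0,0],"dr":[0,0,-1.5],"grip":5},{"travel":[0,0,0],"dr":[0,0,-1.5],"grip":5}]' >/dev/null && k &&
python3 -m crank '[{"travel":[0,0,0],"dr":[0,0,-1.5],"grip":5},{"travel":[0,0,0],"dr":[0,0,-1.5],"grip":5}]' >/dev/null && k &&
python3 -m crank '[{"travel":[0,0,0],"dr":[0,0,-1.5],"grip":5},{"travel":[0,0,0],"dr":[0,0,-1.5],"grip":5}]' >/dev/null && k &&
python3 -m crank '[{"travel":[0,0,0],"dr":[0,0,-1.5],"grip":5},{"travel":[0,0,0],"dr":[0,0,-1.5],"grip":5}]' >/dev/null && k
python3 st.py
```

```text
0.355 q6 0.281 gap 7.73 t 14.02
0.347 q6 0.333 gap 7.95 t 14.18
0.380 q6 0.385 gap 7.78 t 14.35
0.448 q6 0.438 gap 8.05 t 14.52
0.363 q6 0.490 gap 8.21 t 14.68
0.402 q6 0.542 gap 8.15 t 14.85
0.343 q6 0.595 gap 8.20 t 15.02
0.324 q6 0.647 gap 7.95 t 15.18
0.338 q6 0.700 gap 8.30 t 15.35
0.416 q6 0.752 gap 7.80 t 15.52
0.355 q6 0.804 gap 7.73 t 15.68
0.392 q6 0.857 gap 7.93 t 15.85
0.430 q6 0.909 gap 8.14 t 16.02
0.297 q6 0.962 gap 8.15 t 16.18
0.346 q6 1.014 gap 7.94 t 16.35
0.402 q6 1.066 gap 7.73 t 16.52
[ 4.305 -1.388  3.818] T [-0.204 -0.409  0.402] tau6 -0.02147458610124886 q [-0.17   0.538  1.327 -0.001  1.275  1.066] gap 7.7284598529500395
```

```bash
k(){ python3 chk.py; }
python3 -m crank '[{"travel":[0.7,-0.2,0],"dr":[0,0,-1.5],"grip":5},{"travel":[0,0,0],"dr":[0,0,-1.5],"grip":5}]' >/dev/null && k &&
python3 -m crank '[{"travel":[0,0,0],"dr":[0,0,-1.5],"grip":5},{"travel":[0,0,0],"dr":[0,0,-1.5],"grip":5}]' >/dev/null && k &&
python3 -m crank '[{"travel":[0,0,0],"dr":[0,0,-1.5],"grip":5},{"travel":[0,0,0],"dr":[0,0,-1.5],"grip":5}]' >/dev/null && k &&
python3 -m crank '[{"travel":[0,0,0],"dr":[0,0,-1.5],"grip":5},{"travel":[0,0,0],"dr":[0,0,-1.5],"grip":5}]' >/dev/null && k &&
python3 -m crank '[{"travel":[0,0,0],"dr":[0,0,-1.5],"grip":5},{"travel":[0,0,0],"dr":[0,0,-1.5],"grip":5}]' >/dev/null && k &&
python3 -m crank '[{"travel":[0,0,0],"dr":[0,0,-1.5],"grip":5},{"travel":[0,0,0],"dr":[0,0,-1.5],"grip":5}]' >/dev/null && k &&
python3 -m crank '[{"travel":[0,0,0],"dr":[0,0,-1.5],"grip":5},{"travel":[0,0,0],"dr":[0,0,-1.5],"grip":5}]' >/dev/null && k &&
python3 -m crank '[{"travel":[0,0,0],"dr":[0,0,-1.5],"grip":5},{"travel":[0,0,0],"dr":[0,0,-1.5],"grip":5}]' >/dev/null && k &&
python3 -m crank '[{"travel":[0,0,0],"dr":[0,0,-1.5],"grip":5},{"travel":[0,0,0],"dr":[0,0,-1.5],"grip":5}]' >/dev/null && k &&
python3 -m crank '[{"travel":[0,0,0],"dr":[0,0,-1.5],"grip":5},{"travel":[0,0,0],"dr":[0,0,-1.5],"grip":5}]' >/dev/null && k &&
python3 -m crank '[{"travel":[0,0,0],"dr":[0,0,-1.5],"grip":5},{"travel":[0,0,0],"dr":[0,0,-1.5],"grip":5}]' >/dev/null && k &&
python3 -m crank '[{"travel":[0,0,0],"dr":[0,0,-1.5],"grip":5},{"travel":[0,0,0],"dr":[0,0,-1.5],"grip":5}]' >/dev/null && k &&
python3 -m crank '[{"travel":[0,0,0],"dr":[0,0,-1.5],"grip":5},{"travel":[0,0,0],"dr":[0,0,-1.5],"grip":5}]' >/dev/null && k &&
python3 -m crank '[{"travel":[0,0,0],"dr":[0,0,-1.5],"grip":5},{"travel":[0,0,0],"dr":[0,0,-1.5],"grip":5}]' >/dev/null && k &&
python3 -m crank '[{"travel":[0,0,0],"dr":[0,0,-1.5],"grip":5},{"travel":[0,0,0],"dr":[0,0,-1.5],"grip":5}]' >/dev/null && k &&
python3 -m crank '[{"travel":[0,0,0],"dr":[0,0,-1.5],"grip":5},{"travel":[0,0,0],"dr":[0,0,-1.5],"grip":5}]' >/dev/null && k
python3 st.py
```

```text
0.378 q6 1.118 gap 8.39 t 16.68
0.405 q6 1.171 gap 8.22 t 16.85
0.350 q6 1.223 gap 7.93 t 17.02
0.379 q6 1.276 gap 7.55 t 17.18
0.384 q6 1.328 gap 8.24 t 17.35
0.420 q6 1.380 gap 8.19 t 17.52
0.402 q6 1.432 gap 8.11 t 17.68
0.442 q6 1.485 gap 7.96 t 17.85
0.355 q6 1.537 gap 8.29 t 18.02
0.289 q6 1.590 gap 7.98 t 18.18
0.355 q6 1.642 gap 8.16 t 18.35
0.408 q6 1.694 gap 8.10 t 18.52
0.422 q6 1.747 gap 8.24 t 18.68
0.442 q6 1.799 gap 7.94 t 18.85
0.380 q6 1.851 gap 7.77 t 19.02
0.344 q6 1.904 gap 7.88 t 19.18
[ 0.338 -2.058  5.382] T [-0.281  0.027  0.344] tau6 -0.08697062730789185 q [-0.171  0.539  1.325 -0.001  1.277  1.904] gap 7.88327553826902
```

```bash
k(){ python3 chk.py; }
python3 -m crank '[{"travel":[0,-0.4,0],"dr":[0,0,-1.5],"grip":5},{"travel":[0,0,0],"dr":[0,0,-1.5],"grip":5}]' >/dev/null && k &&
python3 -m crank '[{"travel":[0,0,0],"dr":[0,0,-1.5],"grip":5},{"travel":[0,0,0],"dr":[0,0,-1.5],"grip":5}]' >/dev/null && k &&
python3 -m crank '[{"travel":[0,0,0],"dr":[0,0,-1.5],"grip":5},{"travel":[0,0,0],"dr":[0,0,-1.5],"grip":5}]' >/dev/null && k &&
python3 -m crank '[{"travel":[0,0,0],"dr":[0,0,-1.5],"grip":5},{"travel":[0,0,0],"dr":[0,0,-1.5],"grip":5}]' >/dev/null && k &&
python3 -m crank '[{"travel":[0,0,0],"dr":[0,0,-1.5],"grip":5},{"travel":[0,0,0],"dr":[0,0,-1.5],"grip":5}]' >/dev/null && k &&
python3 -m crank '[{"travel":[0,0,0],"dr":[0,0,-1.5],"grip":5},{"travel":[0,0,0],"dr":[0,0,-1.5],"grip":5}]' >/dev/null && k &&
python3 -m crank '[{"travel":[0,0,0],"dr":[0,0,-1.5],"grip":5},{"travel":[0,0,0],"dr":[0,0,-1.5],"grip":5}]' >/dev/null && k &&
python3 -m crank '[{"travel":[0,0,0],"dr":[0,0,-1.5],"grip":5},{"travel":[0,0,0],"dr":[0,0,-1.5],"grip":5}]' >/dev/null && k &&
python3 -m crank '[{"travel":[0,0,0],"dr":[0,0,-1.5],"grip":5},{"travel":[0,0,0],"dr":[0,0,-1.5],"grip":5}]' >/dev/null && k &&
python3 -m crank '[{"travel":[0,0,0],"dr":[0,0,-1.5],"grip":5},{"travel":[0,0,0],"dr":[0,0,-1.5],"grip":5}]' >/dev/null && k &&
python3 -m crank '[{"travel":[0,0,0],"dr":[0,0,-1.5],"grip":5},{"travel":[0,0,0],"dr":[0,0,-1.5],"grip":5}]' >/dev/null && k &&
python3 -m crank '[{"travel":[0,0,0],"dr":[0,0,-1.5],"grip":5},{"travel":[0,0,0],"dr":[0,0,-1.5],"grip":5}]' >/dev/null && k &&
python3 -m crank '[{"travel":[0,0,0],"dr":[0,0,-1.5],"grip":5},{"travel":[0,0,0],"dr":[0,0,-1.5],"grip":5}]' >/dev/null && k &&
python3 -m crank '[{"travel":[0,0,0],"dr":[0,0,-1.5],"grip":5},{"travel":[0,0,0],"dr":[0,0,-1.5],"grip":5}]' >/dev/null && k &&
python3 -m crank '[{"travel":[0,0,0],"dr":[0,0,-1.5],"grip":5},{"travel":[0,0,0],"dr":[0,0,-1.5],"grip":5}]' >/dev/null && k &&
python3 -m crank '[{"travel":[0,0,0],"dr":[0,0,-1.5],"grip":5},{"travel":[0,0,0],"dr":[0,0,-1.5],"grip":5}]' >/dev/null && k
python3 st.py
```

```text
0.364 q6 1.955 gap 8.07 t 19.35
0.424 q6 2.008 gap 8.08 t 19.52
0.431 q6 2.060 gap 8.13 t 19.68
0.357 q6 2.112 gap 8.07 t 19.85
0.414 q6 2.165 gap 8.20 t 20.02
0.315 q6 2.217 gap 7.86 t 20.18
0.402 q6 2.270 gap 8.05 t 20.35
0.440 q6 2.322 gap 7.96 t 20.52
0.492 q6 2.374 gap 7.98 t 20.68
0.456 q6 2.427 gap 8.23 t 20.85
0.451 q6 2.479 gap 7.81 t 21.02
0.328 q6 2.531 gap 8.23 t 21.18
0.458 q6 2.584 gap 7.93 t 21.35
0.517 q6 2.636 gap 8.50 t 21.52
0.661 q6 2.688 gap 8.77 t 21.68
[-0.745 -1.711  4.96 ] T [-0.157  0.159  0.661] tau6 0.21295437589287758 q [-0.171  0.539  1.325 -0.001  1.278  2.688] gap 8.774960533018739
```

```bash
python3 -m crank '[{"travel":[0,0,0],"dr":[0,0,0],"grip":5}]' >/dev/null; python3 chk.py
python3 -m crank '[{"travel":[0,0,0],"dr":[0,0,0],"grip":5}]' >/dev/null; python3 chk.py; python3 -c "
from h import *
snap('scene','s5.png')"
```

```text
0.631 q6 2.688 gap 9.03 t 21.77
0.633 q6 2.687 gap 8.88 t 21.85
```

Firm at a steady 0.63 N m (winding was ≤0.45). Release and rise, turning back towards the lever pose.

```bash
python3 -m crank '[{"travel":[0,0,0],"dr":[0,0,1],"grip":5},{"travel":[0,0,0],"dr":[0,0,1],"grip":5},{"travel":[0,0,0],"dr":[0,0,0],"grip":45},{"travel":[0,0,0],"dr":[0,0,0],"grip":45},{"travel":[0,0,0],"dr":[0,0,0],"grip":45},{"travel":[0,0,0],"dr":[0,0,0],"grip":45},{"travel":[0,0,10],"dr":[0,0,0],"grip":45},{"travel":[0,0,20],"dr":[0,0,0],"grip":45},{"travel":[0,0,20],"dr":[0,0,0],"grip":45},{"travel":[0,0,20],"dr":[0,0,0],"grip":45},{"travel":[-5,4,0],"dr":[0,0,7],"grip":45},{"travel":[-5,4,0],"dr":[0,0,7],"grip":45},{"travel":[0,0,0],"dr":[0,0,0],"grip":45}]' 8
python3 -c "
from h import *
from scipy.spatial.transform import Rotation as R
s=status.get_state();q=s['orientation'];y=R.from_quat(np.r_[q[1:],q[0]]).as_matrix()[:,1];print(s['qpos'],np.degrees(np.arctan2(y[1],y[0])))
snap('wrist','w5.png')"
```

```text
clock: 22.98
eef_pos: [603.6, -19.8, 231.2]
orientation: [-0.0, 0.877, -0.481, 0.0]
force: [0.5, 0.1, -0.1]
finger_gap: 44.9
gripper_force: 0.0
[-1.59853996e-01  4.70747528e-01  1.24267952e+00  2.65335909e-04
  1.42729527e+00  2.41486719e+00] -147.5228162129696
```

View pics/w5.png

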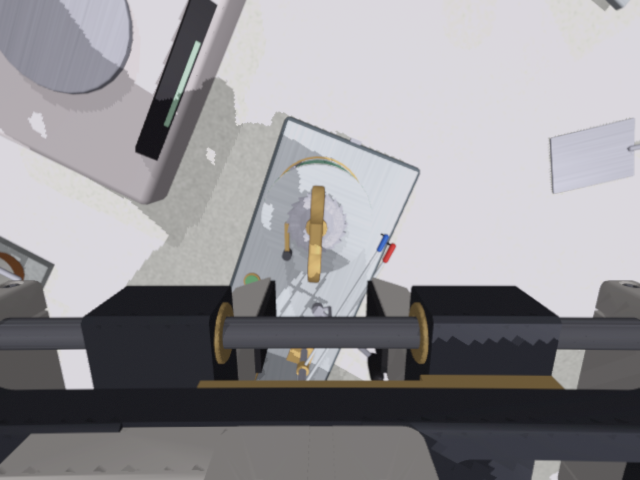

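The wrist picture shows the key wing at (315,233), the pens clear (tips (388,247)), lever still over. Check the drum's black pin against the earlier picture, and move over the handle.

```bash
python3 -c "
from h import *
print(atz('w4.png',(344,270),145),atz('w5.png',(287,255),145))"
python3 -m crank '[{"travel":[-14.7,12.2,0],"dr":[0,0,6.9],"grip":45},{"travel":[-14.7,12.2,0],"dr":[0,0,6.9],"grip":45},{"travel":[-14.7,12.2,0],"dr":[0,0,6.9],"grip":45},{"travel":[-14.7,12.2,0],"dr":[0,0,6.9],"grip":45},{"travel":[-14.7,12.2,0],"dr":[0,0,6.9],"grip":45},{"travel":[-14.7,12.2,0],"dr":[0,0,6.9],"grip":45},{"travel":[-14.7,12.2,0],"dr":[0,0,6.9],"grip":45},{"travel":[-14.7,12.2,0],"dr":[0,0,6.9],"grip":45},{"travel":[-14.7,12.2,0],"dr":[0,0,6.9],"grip":45},{"travel":[-14.7,12.0,0],"dr":[0,0,6.9],"grip":45},{"travel":[0,0,-20],"dr":[0,0,0],"grip":45},{"travel":[0,0,-25],"dr":[0,0,0],"grip":45},{"travel":[0,0,-25],"dr":[0,0,0],"grip":45},{"travel":[0,0,-20],"dr":[0,0,0],"grip":45},{"travel":[0,0,0],"dr":[0,0,0],"grip":45},{"travel":[0,0,0],"dr":[0,0,0],"grip":45}]'
python3 -c "
from h import *
snap('wrist','w6.png')"
```

```text
[618.47380795   5.3359584  145.        ] [620.45880049   5.20220495 145.        ]
clock: 24.37
eef_pos: [456.8, 101.2, 139.7]
orientation: [0.0, 0.995, 0.096, -0.001]
force: [0.6, -0.1, 0.5]
finger_gap: 45.2
gripper_force: 0.0
```

View pics/w6.png

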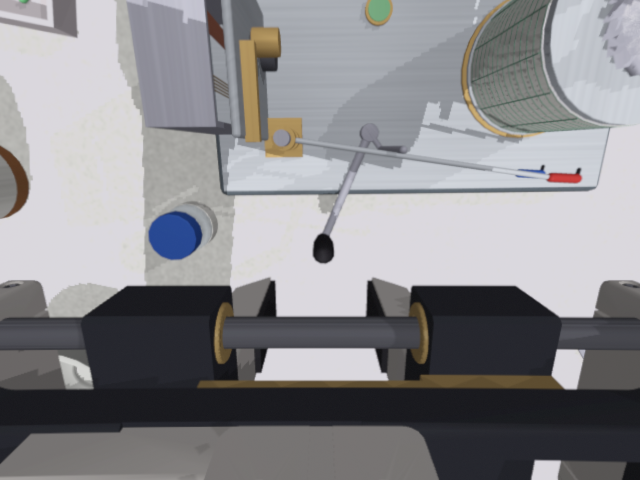

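Drum unmoved; handle at (323,245) between the fingers. Descend and grip.

```bash
python3 -m crank '[{"travel":[0,0,-20],"dr":[0,0,0],"grip":45},{"travel":[0,0,-20],"dr":[0,0,0],"grip":45},{"travel":[0,0,-20],"dr":[0,0,0],"grip":45},{"travel":[0,0,-18],"dr":[0,0,0],"grip":45},{"travel":[0,0,-9],"dr":[0,0,0],"grip":45},{"travel":[0,0,0],"dr":[0,0,0],"grip":45},{"travel":[0,0,0],"dr":[0,0,0],"grip":10},{"travel":[0,0,0],"dr":[0,0,0],"grip":10},{"travel":[0,0,0],"dr":[0,0,0],"grip":10},{"travel":[0,0,0],"dr":[0,0,0],"grip":10},{"travel":[0,0,0],"dr":[0,0,0],"grip":10}]' 8
python3 -m crank '[{"travel":[-0.8,-4.6,0],"dr":[0,0,0],"grip":10},{"travel":[-0.6,-4.7,0],"dr":[0,0,0],"grip":10},{"travel":[-0.3,-4.7,0],"dr":[0,0,0],"grip":10},{"travel":[0,-4.8,0],"dr":[0,0,0],"grip":10},{"travel":[0.1,-4.8,0],"dr":[0,0,0],"grip":10},{"travel":[0.4,-4.7,0],"dr":[0,0,0],"grip":10},{"travel":[0.6,-4.7,0],"dr":[0,0,0],"grip":10},{"travel":[0.9,-4.7,0],"dr":[0,0,0],"grip":10},{"travel":[1.1,-4.6,0],"dr":[0,0,0],"grip":10},{"travel":[1.3,-4.5,0],"dr":[0,0,0],"grip":10},{"travel":[1.5,-4.5,0],"dr":[0,0,0],"grip":10},{"travel":[1.8,-4.4,0],"dr":[0,0,0],"grip":10},{"travel":[2.0,-4.4,0],"dr":[0,0,0],"grip":10},{"travel":[2.2,-4.2,0],"dr":[0,0,0],"grip":10},{"travel":[2.4,-4.0,0],"dr":[0,0,0],"grip":10},{"travel":[0,0,0],"dr":[0,0,0],"grip":10}]'
```

```text
clock: 25.33
eef_pos: [457.8, 100.5, 53.7]
orientation: [0.001, 0.995, 0.098, 0.001]
force: [2.3, -15.7, 1.1]
finger_gap: 16.2
gripper_force: 8.0
clock: 26.67
eef_pos: [470.0, 32.0, 52.8]
orientation: [0.0, 0.995, 0.097, 0.0]
force: [-1.9, -1.5, 3.6]
finger_gap: 15.9
gripper_force: 8.0
```

```bash
python3 -m crank '[{"travel":[1.0,-1.5,0],"dr":[0,0,0],"grip":10},{"travel":[0.5,-1,0],"dr":[0,0,0],"grip":10},{"travel":[0,0,0],"dr":[0,0,0],"grip":10}]'; python3 -m crank '[{"travel":[0.8,-1.5,0],"dr":[0,0,0],"grip":10},{"travel":[0,0,0],"dr":[0,0,0],"grip":10}]'
```

```text
clock: 26.92
eef_pos: [471.1, 30.4, 52.9]
orientation: [0.0, 0.995, 0.098, 0.0]
force: [-1.8, -0.3, 3.1]
finger_gap: 16.2
gripper_force: 8.0
clock: 27.08
eef_pos: [471.8, 29.0, 52.9]
orientation: [0.0, 0.995, 0.098, -0.0]
force: [-2.0, 1.2, 2.6]
finger_gap: 16.2
gripper_force: 8.0
```

```bash
python3 -m crank '[{"travel":[0.8,-1.5,0],"dr":[0,0,0],"grip":10},{"travel":[0,0,0],"dr":[0,0,0],"grip":10}]'; python3 -m crank '[{"travel":[0.8,-1.5,0],"dr":[0,0,0],"grip":10},{"travel":[0,0,0],"dr":[0,0,0],"grip":10}]'
```

```text
clock: 27.25
eef_pos: [472.7, 27.4, 52.9]
orientation: [0.0, 0.995, 0.098, 0.0]
force: [-1.7, 0.7, 2.1]
finger_gap: 15.9
gripper_force: 8.0
clock: 27.42
eef_pos: [472.7, 27.0, 52.8]
orientation: [-0.001, 0.995, 0.097, -0.001]
force: [-2.1, 6.8, 3.4]
finger_gap: 16.2
gripper_force: 8.0
```

```bash
python3 -m crank '[{"travel":[0.8,-1.5,0],"dr":[0,0,0],"grip":10},{"travel":[0,0,0],"dr":[0,0,0],"grip":10}]'; python3 -m crank '[{"travel":[0,0,0],"dr":[0,0,0],"grip":45},{"travel":[0,2,0],"dr":[0,0,0],"grip":45},{"travel":[0,2,0],"dr":[0,0,0],"grip":45},{"travel":[0,0,0],"dr":[0,0,0],"grip":45},{"travel":[0,0,10],"dr":[0,0,0],"grip":45},{"travel":[0,0,20],"dr":[0,0,0],"grip":45},{"travel":[0,0,30],"dr":[0,0,0],"grip":45},{"travel":[0,0,30],"dr":[0,0,0],"grip":45},{"travel":[0,0,30],"dr":[0,0,0],"grip":45},{"travel":[0,0,30],"dr":[0,0,0],"grip":45},{"travel":[0,0,0],"dr":[0,0,0],"grip":45}]'
python3 -c "
from h import *
snap('wrist','w7.png')"
```

```text
clock: 27.58
eef_pos: [472.6, 26.8, 52.6]
orientation: [-0.002, 0.995, 0.097, -0.002]
force: [-4.7, 13.9, 4.5]
finger_gap: 16.4
gripper_force: 8.0
clock: 28.5
eef_pos: [477.6, 28.0, 208.7]
orientation: [0.001, 0.995, 0.097, 0.006]
force: [1.4, 0.5, -0.5]
finger_gap: 44.9
gripper_force: 0.0
```

View pics/w7.png

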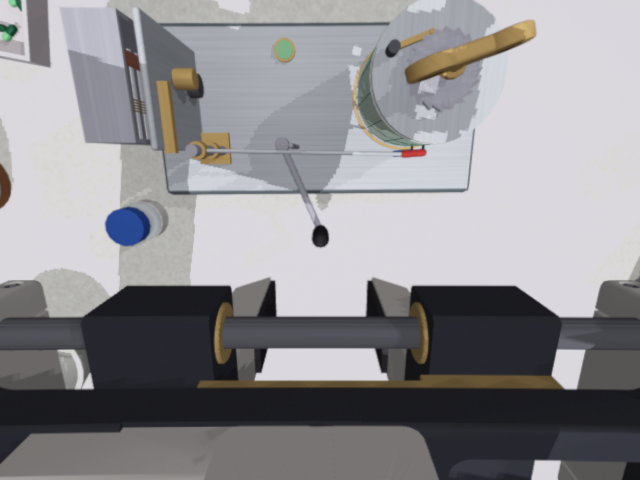

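The pens rest on the drum again (tips at (412,153)). The lever is home with its handle at (320,237), and the gripper is clear of everything.

```bash
python3 -c "
from station import job
print(job.hand_in())"
```

```text
the job is handed in; nothing more can be done
None
```

I swung the lifter over to its stop, wound the key about 5.5 rad until it came up firm at 0.63 N m with no sign of the drum slipping, then swung the lifter back so the pens rest on the chart. The job was handed in after about 28.5 s of robot time.

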